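# Move the spare cartridge fuse into the fuse box with sprung tongs

## Robot

A 6-joint arm with a two-finger parallel gripper is mounted at the origin on the work surface. World frame = base frame: x ahead of the robot, y to its left, z up, the work surface at z = 0. Lengths are in m, angles in rad, forces in N, time in s.
With the tool pointing down it reaches from about 0.3 to 0.775 m from the base axis. Payload 14.6 kg.
Tool frame: the origin (TCP) lies midway between the tips of the shut fingers; the grasp point (between the pads) lies 19 mm behind it; x points along the fingers, y is the direction in which the jaws open and shut, and the axes are right-handed (so a half turn about x gives the same grasp; the last joint's range is limited). The gripper opens to 94 mm and grips with 3 to 60 N. Pads are 16 mm wide; open, the fingers measure 119 mm over their backs; the gripper's body (75 mm by 177 mm) begins 78 mm behind the grasp point.
Start: joints at [-1.272, 0.3, 1.521, -0, 1.321, -0.067], TCP at [0.197, -0.514, 0.205] pointing down, gripper open.
Joint ranges: [-3.03, 3.03], [-0.79, 2.21], [0.23, 2.52], [-1.04, 4.18], [0, 3.07], [-2.55, 2.55]. Speed limits (rad/s): [2.22, 2.22, 2.57, 3.14, 3.14, 3.14].

## Interface

Orientations are given as a unit quaternion [x, y, z, w].
In Python, from workcell import telemetry, cams, arm gives the robot as it stands. The module is installed in compiled form; this text tells all that it offers.
- The arm moves only by the tool arm_command, never from a script. Its argument "increments" is a list of rows, each an object of numbers: "fingers": the closure, from 0 (fully open) to 1 (shut); "tx", "ty", "tz": the shift along the world's x, y, z in cm; "rx", "ry", "rz": the turn, a rotation vector about the world's x, y, z in degrees. In form: [{"fingers": .., "tx": .., "ty": .., "tz": .., "rx": .., "ry": .., "rz": ..}, ...]. A call has 1 to 12 rows; each row shifts and turns the commanded pose from where the row before left it; what a row does not reach is not made up. A row lasts 1/10 s, in which the tool goes at most 50 mm and 8.59 degrees, less where a joint would pass 70% of its speed; a pose out of reach is approached as far as the arm can. A call is refused whole if a number of a shift passes 5 or a number of a turn 8.59, either way. A call with a gripper value outside its range is refused whole. The fingers move at their own pace and stop on an object; "grip_force" is the grip in N (left out, the last holds). Time passes only in rows, so rows that do not move let the fingers close. It gives the time, the measured TCP pose, the force and the opening at its end, in the units of the state.
- telemetry.get_obs(): the state, without advancing time (a new reading comes with each control period).
- cams.get_image(name): name is "side" or "top"; returns a dict with "frame" (400x640x3 uint8, red, green, blue), "intrinsics" (3x3 intrinsics, pixels), "k1" (the pictures are not rectified: a ray, as slopes to the right and down, at radius r is drawn at 1 + k1 r^2 times it, then the intrinsics apply), "rvec" (rotation vector, rad) and "tvec" (3), from world to camera coordinates, as OpenCV has them. Camera axes: x right, y down, z forward; pixel columns grow to the right and rows downward; lengths in m; the calibration is good to about 2 mm. A picture is of the moment at which its call begins. There is no depth.
- arm.job_done(): hands the job in, once; it reports no verdict.
The state is a dict: "t": time; "joint_pos": joint angles; "qvel": joint speeds; "joint_efforts": joint torques, N m; "ee_pos": TCP position; "ee_rot": TCP orientation; "ft_force": force on the tool from outside, world axes, zero at the start; "ft_torque": the same for the moment, N m; "finger_gap": finger opening in m.
Only numpy, scipy, OpenCV 4.12 (cv2) and the standard library are available. Lean on these libraries where they do the work, as an engineer would, in place of code of your own. Each camera call takes 0.05 s, during which the arm holds its last target. There are 200 camera calls.

## Task

With the sprung tongs, pull the spare cartridge fuse up out of the deep well of the single holder and press it fully home in the empty deep well of the fuse box, leaning on it at the bottom with about 12 N: firm enough to seat it in its sprung contacts, gentle enough not to crack it. Then stand the tongs upright back in the slot of the wooden tool block. Do not touch the fuse with the gripper itself, do not force the tongs against anything, and leave the other things on the bench where they are.

Things in the scene. Friction and masses are not known exactly. Their poses are not given: they have to be found in the camera images.
- fuse: Cartridge fuse: off-white upright nylon block, 16 (x) x 14 (y) x 36 (z) mm; its lowest 5 mm is a foot of only 13.5 x 11.5 mm. 18 g. Origin: centre of its underside; z up. Starts fully home in the spare holder, axes parallel to the holder's; its top is then 37 mm below the rim. May be fitted either way round. Over 22 N from either jaw, squeeze and push together, cracks it.
- spare_holder: Single black holder, 58 x 74 mm, 85 mm high, fixed, with one deep well in its top. Origin: on its underside, on the well's centre line; z up. The well is 20 mm (x) by 30 mm (y) from the rim (z = 85 mm) down to 33 mm, then a lead-in and (from 24 mm) a socket of 17.5 x 15.5 mm to the floor at 12 mm. Beside the fuse there is 8 mm at each y side, 2 mm at each x side: straddle it along y.
- spare_rim (a point): Centre of the spare well's mouth, 85 mm above the bench; axes of the holder. Deep below, two sprung copper contact leaves stand in from the x ends of the socket (13 to 29 mm above the bench) and hold the fuse: it takes about 4 to 6 N to pull it out.
- fuse_box: Black fuse box, 118 x 88 mm, fixed: a block 85 mm high with a deep well, behind it (+x) a deck 62 mm high with three relays (tops at 84 mm) and rows of blade fuses. Origin: on its underside, on the well's centre line, 28 mm from its -x face; z up. Well, lead-in, socket and leaves as in the spare holder, same axes and heights; empty at the start.
- box_floor (a point): Centre of the floor of the fuse box's socket, 12 mm above the bench, 73 mm below the rim; axes of the box. The fuse's underside rests here when fully home. The leaves resist from 8 mm above home, with up to 10 N at first, then 2 to 6 N; where the fuse bottoms the force rises steeply. To seat it, lean on it there with about 12 N for a moment; less than 9 N may not do, more than 20 N may crack it.
- tool_block: Wooden tool block, 76 x 110 mm, 60 mm high, fixed, with drilled holes, a few bits and a slot, 40 mm (y) by 12 mm (x), 50 mm deep (floor 10 mm above the bench), in which the tongs stand. Origin: centre of its underside, below the slot's centre; z up, y along the slot.
- tongs: Sprung tongs, jaws down: a U of 14 mm wide steel strip, closed by a bow at the top (165 mm above the jaw ends), black grips outside its two legs, 10 mm wide jaws below. 75 g. Origin: midway between the jaws, level with their ends; z up to the bow, y from leg to leg (squeeze along it). Starts upright in the tool block, jaw ends on the slot's floor, axes parallel to the block's.
- tongs_grip (a point): Middle of the tongs between the grips, 100 mm above the jaw ends: the best height to squeeze (grips reach from 70 to 132 mm). Squeezed there to 35.5 mm over all (about 2 N), the jaws stand 19 mm apart; at 33.5 mm (4 N) they hold the fuse, grips parallel. Each further 3 N at the grips gives 1 N at each jaw; 26 N holds the fuse well, 15 N may slip.
- tongs_l: The tongs' leg and jaw on its +y side. Origin: its hinge, 150 mm above the jaw ends, 13 mm off the middle; it turns about x by 0.053 rad from free to holding the fuse. Jaws are 3.5 mm thick; free, they stand 30 mm apart inside, 37 mm over all: too wide for a well, so squeeze part way (to 17 to 22 mm inside) before going in.
- tongs_r: The tongs' leg and jaw on its -y side, the mirror image, moving equally. Inside each jaw, 14 mm above its end, a step stands 4 mm inwards: it comes down on the fuse's top, stops the tongs there and pushes the fuse home.
- relay: Bystander: dark cube relay, 27 x 27 x 32 mm, loose on the bench. Origin under its centre.
- screwdriver: Bystander: screwdriver, 190 mm long, lying loose.
- fuse_case: Bystander: flat plastic assortment case, 120 x 80 x 26 mm. Origin under its centre.
- multimeter: Bystander: dark multimeter, 92 x 180 x 38 mm, lying on its back. Origin under its centre.
- bottle: Bystander: dark blue steel drinking bottle, 72 mm wide, 240 mm high. Origin under its centre.
- torch: Bystander: dark pocket torch, 135 mm long, 34 mm thick, lying. Origin under its middle.
- screw_dish: Bystander: round steel dish, 90 mm wide, 28 mm high. Origin under its centre.

How it is judged:
By the outcome, as a careful person would: the job done as asked, in the order asked, and still so for the second after the job is handed in, with the robot touching nothing.
It also fails if it takes over 72 s, if anything falls off the work surface, if the arm or the gripper's body presses on something with over 40 N, if the wrist force passes 120 N, or if a joint passes its speed limit or range.

## Working session

There is one attempt and no reset: what is moved stays moved. The work goes in short steps, Python scripts to look and compute and a tool call to move; the robot and the scene stay as the last step left them, time stands still between calls to the robot, and variables do not carry over. Pictures are saved under pics/ and viewed, about 8 in all and at most 12, crops included, and the job is handed in when it is done.

Besides the shell and the picture viewer there is one more tool, called as name([rows], argument=value, ...), one row to a line, values as JSON. arm_command: Moves the arm, as the interface text tells. Its arguments: {"type":"object","properties":{"increments":{"type":"array"},"grip_force":{"type":"number"}},"required":["increments"]}

```bash
mkdir -p pics; cat > h.py <<'E'
import numpy as np, cv2
from workcell import telemetry, cams, arm
from scipy.spatial.transform import Rotation as R
def get(n,f=None):
    d=cams.get_image(n)
    if f: cv2.imwrite('pics/'+f,d['frame'][:,:,::-1])
    return d
def cal(d):
    return np.array(d['intrinsics'],float),np.array([d['k1'],0,0,0,0],float),np.array(d['rvec'],float),np.array(d['tvec'],float)
def proj(d,P):
    K,D,r,t=cal(d); return cv2.projectPoints(np.array(P,float).reshape(-1,1,3),r,t,K,D)[0].reshape(-1,2)
def onz(d,uv,z):
    K,D,r,t=cal(d); uv=np.array(uv,float).reshape(-1,1,2)
    n=cv2.undistortPoints(uv,K,D,criteria=(3,50,1e-10)) if False else cv2.undistortPoints(uv,K,D)
    n=n.reshape(-1,2); M=cv2.Rodrigues(r)[0]; C=-M.T@t
    v=np.c_[n,np.ones(len(n))]@M
    return C+v*((np.reshape(z,-1)-C[2])/v[:,2])[:,None]
E
python3 - <<'E'
from h import *
for n in('top','side'):
    d=get(n,n+'0.png'); K,D,r,t=cal(d); M=cv2.Rodrigues(r)[0]
    print(n,K.tolist(),D[0],'C',-M.T@t,'axes',M.round(2).tolist())
o=telemetry.get_obs(); print(o)
E
```

```text
top [[468.2106618903234, 0.0, 319.7956557265289], [0.0, 468.2106618903234, 197.36584942214074], [0.0, 0.0, 1.0]] -0.1349684404137502 C [0.34466719 0.01475793 1.49628134] axes [[-0.02, -1.0, -0.01], [-0.99, 0.02, -0.15], [0.15, 0.01, -0.99]]
side [[405.52811687518374, 0.0, 324.0628900274759], [0.0, 405.52811687518374, 198.42944707292236], [0.0, 0.0, 1.0]] -0.07011836203502067 C [-0.06687666  0.62176341  0.79755108] axes [[-0.73, -0.69, -0.01], [-0.42, 0.45, -0.79], [0.55, -0.57, -0.61]]
{'t': 0.1, 'joint_pos': array([-1.27161951e+00,  3.00355524e-01,  1.52153075e+00, -4.74340110e-05,
        1.32068643e+00, -6.66215434e-02]), 'qvel': array([-0.00018919, -0.00307188, -0.00221822,  0.00026688, -0.00067908,
       -0.00122678]), 'joint_efforts': array([ 1.28543197e-04, -5.32647979e+01, -3.53281689e+01,  7.08647934e-02,
        2.35029700e-02, -7.48771549e-05]), 'ee_pos': array([ 0.19663668, -0.51339366,  0.20497102]), 'ee_rot': array([-0.69525543, -0.12895575,  0.6953681 , -0.1282712 ]), 'ft_force': array([-0.54783248,  0.93238704,  0.46919402]), 'ft_torque': array([ 0.03945724,  0.01461018, -0.02323552]), 'finger_gap': 0.09428024209473082}
```

View pics/top0.png

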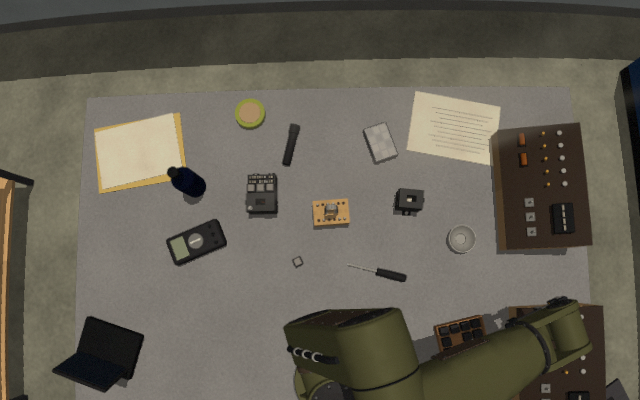

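View pics/side0.png

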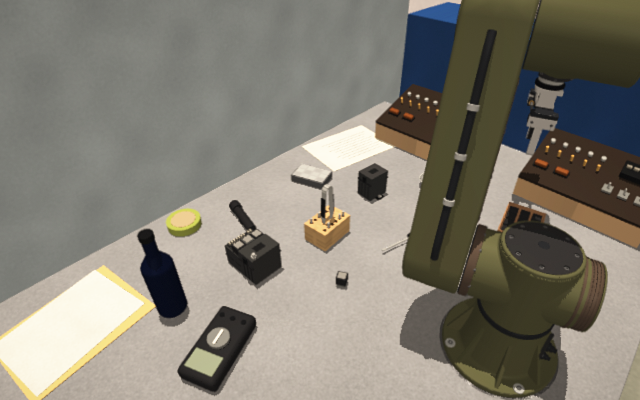

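The top view shows the fuse box at about (262,193), the tool block with the tongs at (331,213) and the spare holder at (409,201). The small relay is at (297,262) and the screwdriver at (380,272). Next I'll enlarge these.

```bash
python3 - <<'E'
import cv2,numpy as np
t=cv2.imread('pics/top0.png');s=cv2.imread('pics/side0.png')
def c(im,x,y,w,h,k): 
    o=cv2.resize(im[y:y+h,x:x+w],None,fx=k,fy=k,interpolation=cv2.INTER_CUBIC)
    o=np.clip(255*(o/255.)**0.6,0,255).astype('uint8')
    for i in range(0,w,10):
        cv2.line(o,(i*k,0),(i*k,6),(0,0,255),1); cv2.putText(o,str(x+i),(i*k,16),0,.33,(0,0,255)) 
    for i in range(0,h,10):
        cv2.line(o,(0,i*k),(6,i*k),(0,0,255),1); cv2.putText(o,str(y+i),(8,i*k+4),0,.33,(0,0,255))
    return o
a=np.hstack([c(t,240,168,44,50,6),c(t,306,188,50,50,6)[:, :],c(t,388,180,39,50,6)])
b=np.hstack([c(s,220,220,66,50,5)[:250],c(s,355,160,36,50,5)[:250],c(s,300,180,56,70,5)[:250]])
b=np.hstack([b,np.zeros((250,max(0,a.shape[1]-b.shape[1]),3),'uint8')])[:, :a.shape[1]]
cv2.imwrite('pics/crop1.png',np.vstack([a,b]));print(a.shape,b.shape)
E
```

```text
(300, 798, 3) (250, 798, 3)
```

View pics/crop1.png

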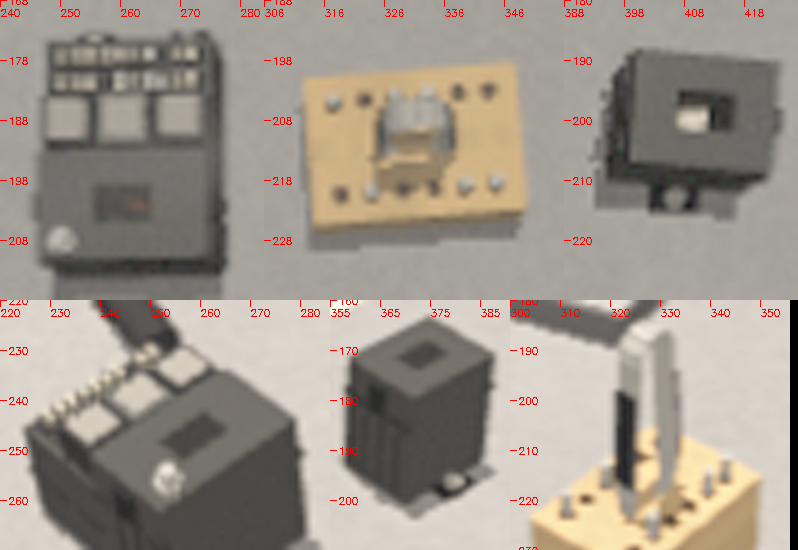

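```bash
cat > fit.py <<'E'
from h import *
from scipy.optimize import minimize
from scipy.ndimage import map_coordinates
def rect(cx,cy,lx,ly,z):
    c=np.array([[cx-lx/2,cy-ly/2,z],[cx+lx/2,cy-ly/2,z],[cx+lx/2,cy+ly/2,z],[cx-lx/2,cy+ly/2,z]])
    return [(c[i],c[(i+1)%4]) for i in range(4)]
def W(p,P):
    c,s=np.cos(p[2]),np.sin(p[2]); P=np.asarray(P)
    return np.c_[c*P[:,0]-s*P[:,1]+p[0],s*P[:,0]+c*P[:,1]+p[1],P[:,2]]
def prep(d,sig=0.8):
    g=cv2.GaussianBlur(cv2.cvtColor(d['frame'],cv2.COLOR_RGB2GRAY).astype(float),(0,0),sig)
    return d,cv2.Sobel(g,-1,1,0),cv2.Sobel(g,-1,0,1)
def score(p,segs,cams_):
    s=0
    for d,gx,gy in cams_:
        for a,b,w in segs:
            t=np.linspace(0.03,.97,40)[:,None]; uv=proj(d,W(p,a+(b-a)*t)); T=uv[-1]-uv[0]; n=np.array([-T[1],T[0]])/np.hypot(*T)
            v=map_coordinates(gx,uv.T[::-1],order=1)*n[0]+map_coordinates(gy,uv.T[::-1],order=1)*n[1]
            s+=w*abs(v.mean())
    return s
def fit(p0,segs,cams_,rng=(.012,.012,.15)):
    rs=np.random.RandomState(0); best=None
    C=[np.array(p0)+rs.uniform(-1,1,3)*rng for _ in range(150)]
    C.sort(key=lambda p:-score(p,segs,cams_))
    for p in C[:6]:
        r=minimize(lambda q:-score(q*[.01,.01,.1],segs,cams_),p/[.01,.01,.1],method='Nelder-Mead',options=dict(xatol=.005,fatol=.01,initial_simplex=(p/[.01,.01,.1])+np.array([[0,0,0],[.3,0,0],[0,.3,0],[0,0,.3]])))
        if best is None or r.fun<best.fun: best=r
    return best.x*[.01,.01,.1],-best.fun
E
cat > run.py <<'E'
from fit import *
T=prep(get('top'));S=prep(get('side'))
w=lambda rs,k:[(a,b,k) for a,b in rs]
well=w(rect(0,0,.02,.03,.085),1)
sp=well+w(rect(0,0,.058,.074,.085),1)
bx=well+w(rect(0,0,.056,.088,.085),.7)
tb=w(rect(0,0,.076,.110,.06),1)
for nm,uv,z,seg in(('spare',(708,111,564,388,180),.085,sp),('spare_well',(708,111,564,388,180),.085,well),('box',(122,202,0,240,168),.085,bx),('box_well',(122,202,0,240,168),.085,well),('block',(414,145,264,306,188),.06,tb)):
    u=[(uv[0]-uv[2]+.5)/6-.5+uv[3],(uv[1]+.5)/6-.5+uv[4]]
    p0=np.r_[onz(T[0],[u],z)[0][:2],0]; print(nm,p0.round(4))
    for k,c in(('top',[T]),('side',[S]),('both',[T,S])):
        p,s=fit(p0,seg,c); print('  ',k,(p[:2]*1000).round(1),np.degrees(p[2]).round(2),round(s))
o=telemetry.get_obs(); print(R.from_quat(o['ee_rot']).as_matrix().round(3).tolist())
E
python3 run.py
```

```text
spare [ 0.5531 -0.2487  0.    ]
   top [ 553.3 -247.5] -5.31 839
   side [ 552.8 -247.8] -5.94 1116
   both [ 553.2 -247.6] -5.64 1952
spare_well [ 0.5531 -0.2487  0.    ]
   top [ 543.4 -247. ] -1.25 354
   side [ 569.4 -271.7] -7.92 802
   both [ 553.  -247.3] -2.9 639
box [0.5534 0.2151 0.    ]
   top [555.  215.5] -4.61 437
   side [553.3 214.8] -1.82 800
   both [553.4 215.2] -1.34 1228
box_well [0.5534 0.2151 0.    ]
   top [553.4 215.1] -1.24 218
   side [551.2 216.4] 2.46 390
   both [551.9 215.2] 0.05 594
block [ 5.196e-01 -4.000e-04  0.000e+00]
   top [520.9  -1.8] 3.51 452
   side [518.3  -1.4] 4.29 559
   both [520.4  -1.6] 3.88 993
[[-0.0, 0.358, -0.934], [0.001, -0.934, -0.358], [-1.0, -0.001, -0.0]]
```

arm_command([
  {"tx": 2.5, "ty": 4, "rz": -1.43, "fingers": 0},
  {"tx": 2.5, "ty": 4, "rz": -1.43},
  {"tx": 2.5, "ty": 4, "rz": -1.43},
  {"tx": 2.5, "ty": 4, "rz": -1.43},
  {"tx": 2.5, "ty": 4, "rz": -1.43},
  {"tx": 2.5, "ty": 4, "rz": -1.43},
  {"tx": 2.5, "ty": 4, "rz": -1.43},
  {"tx": 2.5, "ty": 4, "rz": -1.43},
  {"tx": 2.5, "ty": 4, "rz": -1.43},
  {"tx": 2.5, "ty": 4, "rz": -1.43},
  {"tx": 2.5, "ty": 4, "rz": -1.43},
  {"tx": 2.5, "ty": 4, "rz": -1.43},
])

```text
invalid input
```

arm_command([
  {"fingers": 0, "tx": 2.5, "ty": 4, "tz": 0, "rx": 0, "ry": 0, "rz": -1.43},
  {"fingers": 0, "tx": 2.5, "ty": 4, "tz": 0, "rx": 0, "ry": 0, "rz": -1.43},
  {"fingers": 0, "tx": 2.5, "ty": 4, "tz": 0, "rx": 0, "ry": 0, "rz": -1.43},
  {"fingers": 0, "tx": 2.5, "ty": 4, "tz": 0, "rx": 0, "ry": 0, "rz": -1.43},
  {"fingers": 0, "tx": 2.5, "ty": 4, "tz": 0, "rx": 0, "ry": 0, "rz": -1.43},
  {"fingers": 0, "tx": 2.5, "ty": 4, "tz": 0, "rx": 0, "ry": 0, "rz": -1.43},
  {"fingers": 0, "tx": 2.5, "ty": 4, "tz": 0, "rx": 0, "ry": 0, "rz": -1.43},
  {"fingers": 0, "tx": 2.5, "ty": 4, "tz": 0, "rx": 0, "ry": 0, "rz": -1.43},
  {"fingers": 0, "tx": 2.5, "ty": 4, "tz": 0, "rx": 0, "ry": 0, "rz": -1.43},
  {"fingers": 0, "tx": 2.5, "ty": 4, "tz": 0, "rx": 0, "ry": 0, "rz": -1.43},
  {"fingers": 0, "tx": 2.5, "ty": 4, "tz": 0, "rx": 0, "ry": 0, "rz": -1.43},
  {"fingers": 0, "tx": 2.5, "ty": 4, "tz": 0, "rx": 0, "ry": 0, "rz": -1.43},
], grip_force=26)

```text
t: 1.4
ee_pos: [0.4974, -0.0316, 0.2055]
ee_rot: [0.707, 0.023, -0.707, 0.023]
ft_force: [1.2, -1.8, -0.3]
finger_gap: 0.0942
```

arm_command([
  {"fingers": 0, "tx": 1.15, "ty": 1.5, "tz": 0, "rx": 0, "ry": 0, "rz": 0},
  {"fingers": 0, "tx": 1.15, "ty": 1.5, "tz": 0, "rx": 0, "ry": 0, "rz": 0},
  {"fingers": 0, "tx": 0, "ty": 0, "tz": 0, "rx": 0, "ry": 0, "rz": 0},
])

```text
t: 1.7
ee_pos: [0.5203, -0.0021, 0.205]
ee_rot: [-0.707, -0.024, 0.707, -0.024]
ft_force: [-1.1, 0.3, -0.1]
finger_gap: 0.0941
```

```bash
python3 - <<'E'
from h import *
o=telemetry.get_obs(); M=R.from_quat(o['ee_rot']).as_matrix();print(o['ee_pos'],M.round(4).tolist(),np.degrees(np.arctan2(M[1,1],M[0,1])),o['ft_force'])
d=get('side');f=d['frame']
x,y=proj(d,[o['ee_pos']])[0].astype(int);print(x,y)
cv2.imwrite('pics/s1.png',cv2.resize(f[y-60:y+80,x-70:x+70,::-1],None,fx=4,fy=4,interpolation=cv2.INTER_CUBIC))
E
```

```text
[ 0.52030923 -0.00214008  0.20503323] [[-0.0005, 0.0683, -0.9977], [0.0002, -0.9977, -0.0683], [-1.0, -0.0003, 0.0005]] -86.08346801322482 [-1.06334103  0.27074551 -0.08090018]
326 175
```

View pics/s1.png

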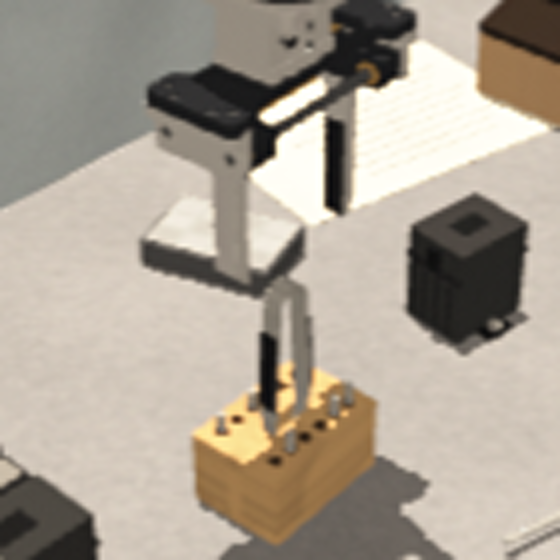

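The gripper is straddling the tongs, with the bow at crop (288,282) between the fingers. I'll descend and squeeze.

arm_command([
  {"fingers": 0, "tx": 0, "ty": 0, "tz": -3.8, "rx": 0, "ry": 0, "rz": 0},
  {"fingers": 0, "tx": 0, "ty": 0, "tz": -3.8, "rx": 0, "ry": 0, "rz": 0},
  {"fingers": 0.4, "tx": 0, "ty": 0, "tz": -3.8, "rx": 0, "ry": 0, "rz": 0},
  {"fingers": 0.55, "tx": 0, "ty": 0, "tz": 0, "rx": 0, "ry": 0, "rz": 0},
  {"fingers": 0.55, "tx": 0, "ty": 0, "tz": 0, "rx": 0, "ry": 0, "rz": 0},
  {"fingers": 0.55, "tx": 0, "ty": 0, "tz": 0, "rx": 0, "ry": 0, "rz": 0},
])

```text
t: 2.35
ee_pos: [0.5207, -0.004, 0.0937]
ee_rot: [0.708, 0.023, -0.706, 0.023]
ft_force: [-0.3, -0.2, 0.3]
finger_gap: 0.0651
```

arm_command([
  {"fingers": 0.622, "tx": 0, "ty": 0, "tz": 0, "rx": 0, "ry": 0, "rz": 0},
  {"fingers": 0.622, "tx": 0, "ty": 0, "tz": 0, "rx": 0, "ry": 0, "rz": 0},
  {"fingers": 0.622, "tx": 0, "ty": 0, "tz": 0, "rx": 0, "ry": 0, "rz": 0},
])

```text
t: 2.65
ee_pos: [0.52, -0.0036, 0.0921]
ee_rot: [0.707, 0.023, -0.706, 0.023]
ft_force: [-0.5, 1.5, -0.1]
finger_gap: 0.0413
```

arm_command([
  {"fingers": 0.622, "tx": 0, "ty": 0, "tz": 0, "rx": 0, "ry": 0, "rz": 0},
  {"fingers": 0.622, "tx": 0, "ty": 0, "tz": 0, "rx": 0, "ry": 0, "rz": 0},
  {"fingers": 0.622, "tx": 0, "ty": 0, "tz": 0, "rx": 0, "ry": 0, "rz": 0},
  {"fingers": 0.622, "tx": 0, "ty": 0, "tz": 0, "rx": 0, "ry": 0, "rz": 0},
])

```text
t: 3.05
ee_pos: [0.5199, -0.0036, 0.0917]
ee_rot: [0.707, 0.023, -0.707, 0.023]
ft_force: [0.1, -0.1, 4.4]
finger_gap: 0.0355
```

```bash
python3 -c "
from h import *
o=telemetry.get_obs();print(o['ee_pos'],o['finger_gap'],o['ft_force'],o['qvel'])"
```

```text
[ 0.51991482 -0.00363091  0.09170169] 0.035472567278253965 [ 0.14758739 -0.12564289  4.40380512] [ 0.00145622  0.00154191  0.00079802  0.00525696  0.00055685 -0.00090758]
```

arm_command([
  {"fingers": 0.622, "tx": 0, "ty": 0, "tz": 0.5, "rx": 0, "ry": 0, "rz": 0},
  {"fingers": 0.622, "tx": 0, "ty": 0, "tz": 1.5, "rx": 0, "ry": 0, "rz": 0},
  {"fingers": 0.622, "tx": 0, "ty": 0, "tz": 2, "rx": 0, "ry": 0, "rz": 0},
  {"fingers": 0.622, "tx": 0, "ty": 0, "tz": 2, "rx": 0, "ry": 0, "rz": 0},
  {"fingers": 0.622, "tx": 0, "ty": 0, "tz": 2, "rx": 0, "ry": 0, "rz": 0},
  {"fingers": 0.622, "tx": 0, "ty": 0, "tz": 2, "rx": 0, "ry": 0, "rz": 0},
  {"fingers": 0.622, "tx": 0, "ty": 0, "tz": 2, "rx": 0, "ry": 0, "rz": 0},
  {"fingers": 0.622, "tx": 0, "ty": 0, "tz": 0, "rx": 0, "ry": 0, "rz": 0},
])

```text
t: 3.85
ee_pos: [0.5205, -0.0035, 0.2137]
ee_rot: [0.708, 0.023, -0.705, 0.024]
ft_force: [-0.4, 0.0, -0.5]
finger_gap: 0.0357
```

```bash
cat > st.py <<'E'
from h import *
o=telemetry.get_obs(); M=R.from_quat(o['ee_rot']).as_matrix();print(o['ee_pos'].round(4),'yaw',np.degrees(np.arctan2(-M[1,1],-M[0,1])).round(2)-90,'down',M[:,0].round(4),o['ft_force'].round(2),o['ft_torque'].round(2),o['finger_gap'].round(4))
E
python3 st.py; python3 run.py | grep -A3 -E '^(block|box|spare) '
```

```text
spare [ 0.5531 -0.2487  0.    ]
   top [ 553.3 -247.5] -5.41 860
   side [ 552.8 -247.7] -5.97 1194
   both [ 553.1 -247.6] -5.79 2051
--
box [0.5534 0.2151 0.    ]
   top [554.7 215.6] -4.98 452
   side [553.3 214.8] -1.81 859
   both [553.4 215.2] -1.33 1301
--
block [ 5.196e-01 -4.000e-04  0.000e+00]
   top [511.5 -11.9] -4.23 178
   side [511.7  -1.2] 2.84 342
   both [ 5.127e+02 -3.000e-01] -0.38 456Traceback (most recent call last):
  File "st.py", line 2, in <module>
    o=telemetry.get_obs(); M=R.from_quat(o['ee_rot']).as_matrix();print(o['ee_pos'].round(4),'yaw',np.degrees(np.arctan2(-M[1,1],-M[0,1])).round(2)-90,'down',M[:,0].round(4),o['ft_force'].round(2),o['ft_torque'].round(2),o['finger_gap'].round(4))
                                                                                                                                                                                                                             ^^^^^^^^^^^^^^^^^^^^^
AttributeError: 'float' object has no attribute 'round'
```

arm_command([
  {"fingers": 0.622, "tx": 0.2, "ty": -1.5, "tz": 0, "rx": 0, "ry": 0, "rz": -0.6},
  {"fingers": 0.622, "tx": 0.4, "ty": -3, "tz": 0, "rx": 0, "ry": 0, "rz": -1.2},
  {"fingers": 0.622, "tx": 0.4, "ty": -3, "tz": 0, "rx": 0, "ry": 0, "rz": -1.2},
  {"fingers": 0.622, "tx": 0.4, "ty": -3, "tz": 0, "rx": 0, "ry": 0, "rz": -1.2},
  {"fingers": 0.622, "tx": 0.4, "ty": -3, "tz": 0, "rx": 0, "ry": 0, "rz": -1.2},
  {"fingers": 0.622, "tx": 0.4, "ty": -3, "tz": 0, "rx": 0, "ry": 0, "rz": -1.2},
  {"fingers": 0.622, "tx": 0.4, "ty": -3, "tz": 0, "rx": 0, "ry": 0, "rz": -1.2},
  {"fingers": 0.622, "tx": 0.4, "ty": -3, "tz": 0, "rx": 0, "ry": 0, "rz": -1.2},
  {"fingers": 0.622, "tx": 0.25, "ty": -1.9, "tz": 0, "rx": 0, "ry": 0, "rz": -0.6},
  {"fingers": 0.622, "tx": 0, "ty": 0, "tz": 0, "rx": 0, "ry": 0, "rz": 0},
  {"fingers": 0.622, "tx": 0, "ty": 0, "tz": 0, "rx": 0, "ry": 0, "rz": 0},
  {"fingers": 0.622, "tx": 0, "ty": 0, "tz": 0, "rx": 0, "ry": 0, "rz": 0},
])

```text
t: 5.15
ee_pos: [0.552, -0.2471, 0.211]
ee_rot: [-0.706, 0.035, 0.706, 0.036]
ft_force: [0.1, 0.3, 0.3]
finger_gap: 0.0356
```

```bash
sed -i "s/o\['finger_gap'\].round(4)/round(o['finger_gap'],4)/" st.py; python3 st.py; python3 run.py | grep -A3 -E '^(block|spare) '
python3 - <<'E'
from h import *
o=telemetry.get_obs();M=R.from_quat(o['ee_rot']).as_matrix();p=o['ee_pos']
# tongs frame: origin = TCP + 81mm along tool x ; y = -tool y
y=-M[:,1]; O=p+M[:,0]*.081; xx=np.cross(y,-M[:,0])
pts=[O+s*y*.013+xx*e*.005 for s in(-1,1) for e in(-1,1)]
out=[]
for n in('side','top'):
    d=get(n); uv=proj(d,pts); c=proj(d,[[.553,-.2476,.1]])[0].astype(int); k=6
    im=cv2.resize(d['frame'][c[1]-45:c[1]+45,c[0]-32:c[0]+32,::-1],None,fx=k,fy=k,interpolation=cv2.INTER_CUBIC)
    im=np.clip(255*(im/255.)**.6,0,255).astype('uint8')
    for q in uv: cv2.circle(im,tuple(int(v) for v in (q-c+[32,45]+.5)*k),3,(0,0,255),1)
    out.append(im)
cv2.imwrite('pics/c2.png',np.hstack(out))
E
```

```text
[ 0.552  -0.2471  0.211 ] yaw -5.769999999999996 down [-7.e-04  5.e-04 -1.e+00] [0.08 0.26 0.26] [0.05 0.03 0.03] 0.0356
spare [ 0.5531 -0.2487  0.    ]
   top [ 563.4 -232.6] 1.33 430
   side [ 552.2 -247.8] -7.41 1002
   both [ 554.1 -247.9] -2.89 1118
--
block [ 5.196e-01 -4.000e-04  0.000e+00]
   top [520.9  -1.7] 3.52 474
   side [518.1  -1.7] 3.81 585
   both [520.4  -1.7] 3.65 1046
```

View pics/c2.png

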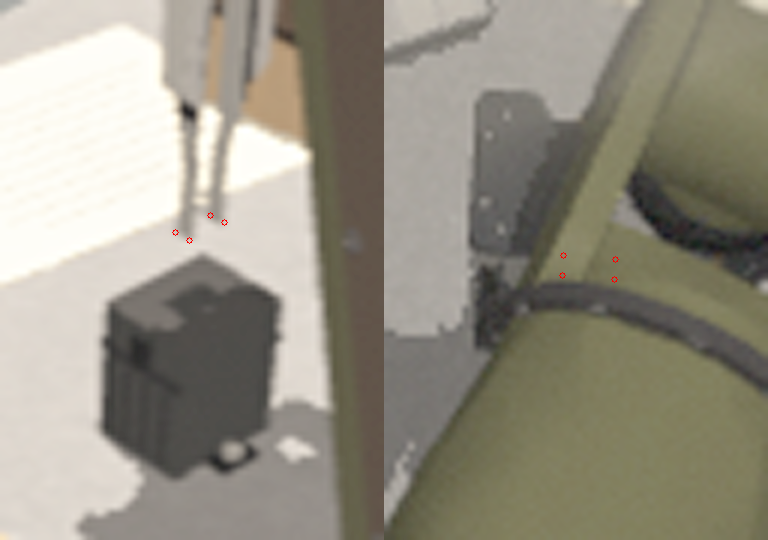

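Side view: the jaw tips at crop (186,240) and (217,223) lie within about 0.5 px of the prediction, just above the well. I'll correct by 1 mm and go in.

arm_command([
  {"fingers": 0.622, "tx": 0.1, "ty": -0.05, "tz": -1, "rx": 0, "ry": 0, "rz": 0},
  {"fingers": 0.622, "tx": 0, "ty": 0, "tz": -2, "rx": 0, "ry": 0, "rz": 0},
  {"fingers": 0.622, "tx": 0, "ty": 0, "tz": -1, "rx": 0, "ry": 0, "rz": 0},
  {"fingers": 0.622, "tx": 0, "ty": 0, "tz": -0.7, "rx": 0, "ry": 0, "rz": 0},
  {"fingers": 0.622, "tx": 0, "ty": 0, "tz": -0.5, "rx": 0, "ry": 0, "rz": 0},
  {"fingers": 0.622, "tx": 0, "ty": 0, "tz": 0, "rx": 0, "ry": 0, "rz": 0},
])

```text
t: 5.95
ee_pos: [0.5532, -0.248, 0.1591]
ee_rot: [-0.706, 0.036, 0.706, 0.036]
ft_force: [-0.6, 0.1, -1.3]
finger_gap: 0.0358
```

```bash
python3 st.py
```

```text
[ 0.5532 -0.248   0.1591] yaw -5.799999999999997 down [-5.e-04  3.e-04 -1.e+00] [-0.61  0.06 -1.29] [ 0.07  0.02 -0.02] 0.0358
```

arm_command([
  {"fingers": 0.624, "tx": 0, "ty": 0, "tz": -1, "rx": 0, "ry": 0, "rz": 0},
  {"fingers": 0.624, "tx": 0, "ty": 0, "tz": -1, "rx": 0, "ry": 0, "rz": 0},
  {"fingers": 0.624, "tx": 0, "ty": 0, "tz": -0.5, "rx": 0, "ry": 0, "rz": 0},
  {"fingers": 0.624, "tx": 0, "ty": 0, "tz": -0.3, "rx": 0, "ry": 0, "rz": 0},
  {"fingers": 0.624, "tx": 0, "ty": 0, "tz": -0.2, "rx": 0, "ry": 0, "rz": 0},
  {"fingers": 0.624, "tx": 0, "ty": 0, "tz": 0, "rx": 0, "ry": 0, "rz": 0},
])

```text
t: 6.55
ee_pos: [0.5532, -0.2481, 0.1293]
ee_rot: [-0.706, 0.036, 0.706, 0.036]
ft_force: [-0.1, -0.7, 0.2]
finger_gap: 0.0353
```

```bash
python3 st.py
```

```text
[ 0.5532 -0.2481  0.1293] yaw -5.799999999999997 down [-1.e-04  1.e-04 -1.e+00] [-0.05 -0.74  0.19] [ 0.07  0.02 -0.03] 0.0353
```

arm_command([
  {"fingers": 0.624, "tx": 0, "ty": 0, "tz": -0.3, "rx": 0, "ry": 0, "rz": 0},
  {"fingers": 0.624, "tx": 0, "ty": 0, "tz": -0.3, "rx": 0, "ry": 0, "rz": 0},
  {"fingers": 0.624, "tx": 0, "ty": 0, "tz": -0.3, "rx": 0, "ry": 0, "rz": 0},
  {"fingers": 0.624, "tx": 0, "ty": 0, "tz": -0.2, "rx": 0, "ry": 0, "rz": 0},
  {"fingers": 0.624, "tx": 0, "ty": 0, "tz": 0, "rx": 0, "ry": 0, "rz": 0},
])

```text
t: 7.05
ee_pos: [0.5531, -0.248, 0.118]
ee_rot: [-0.706, 0.036, 0.706, 0.036]
ft_force: [0.8, -1.2, -0.4]
finger_gap: 0.0354
```

```bash
python3 st.py
```

```text
[ 0.5531 -0.248   0.118 ] yaw -5.799999999999997 down [-5.e-04  3.e-04 -1.e+00] [ 0.81 -1.18 -0.43] [0.07 0.02 0.04] 0.0354
```

arm_command([
  {"fingers": 0.624, "tx": 0, "ty": 0, "tz": -0.1, "rx": 0, "ry": 0, "rz": 0},
  {"fingers": 0.624, "tx": 0, "ty": 0, "tz": 0, "rx": 0, "ry": 0, "rz": 0},
])

```text
t: 7.25
ee_pos: [0.5533, -0.248, 0.1175]
ee_rot: [0.706, -0.036, -0.706, -0.036]
ft_force: [-0.2, 0.3, 0.3]
finger_gap: 0.0354
```

arm_command([
  {"fingers": 0.624, "tx": 0, "ty": 0, "tz": -0.05, "rx": 0, "ry": 0, "rz": 0},
  {"fingers": 0.624, "tx": 0, "ty": 0, "tz": 0, "rx": 0, "ry": 0, "rz": 0},
])

```text
t: 7.45
ee_pos: [0.5533, -0.248, 0.117]
ee_rot: [0.706, -0.036, -0.706, -0.036]
ft_force: [0.5, 1.8, -0.4]
finger_gap: 0.0353
```

arm_command([
  {"fingers": 0.624, "tx": 0, "ty": 0, "tz": -0.05, "rx": 0, "ry": 0, "rz": 0},
  {"fingers": 0.624, "tx": 0, "ty": 0, "tz": -0.03, "rx": 0, "ry": 0, "rz": 0},
  {"fingers": 0.624, "tx": 0, "ty": 0, "tz": 0, "rx": 0, "ry": 0, "rz": 0},
])

```text
t: 7.75
ee_pos: [0.5532, -0.2481, 0.1161]
ee_rot: [-0.706, 0.036, 0.706, 0.036]
ft_force: [0.8, 1.4, 1.2]
finger_gap: 0.0358
```

arm_command([
  {"fingers": 0.624, "tx": 0, "ty": 0, "tz": -0.05, "rx": 0, "ry": 0, "rz": 0},
  {"fingers": 0.624, "tx": 0, "ty": 0, "tz": 0, "rx": 0, "ry": 0, "rz": 0},
])

```text
t: 7.95
ee_pos: [0.5533, -0.2481, 0.1157]
ee_rot: [0.706, -0.036, -0.706, -0.036]
ft_force: [-1.1, 1.7, 1.5]
finger_gap: 0.035
```

arm_command([
  {"fingers": 0.66, "tx": 0, "ty": 0, "tz": 0, "rx": 0, "ry": 0, "rz": 0},
  {"fingers": 0.8, "tx": 0, "ty": 0, "tz": 0, "rx": 0, "ry": 0, "rz": 0},
  {"fingers": 1, "tx": 0, "ty": 0, "tz": 0, "rx": 0, "ry": 0, "rz": 0},
  {"fingers": 1, "tx": 0, "ty": 0, "tz": 0, "rx": 0, "ry": 0, "rz": 0},
  {"fingers": 1, "tx": 0, "ty": 0, "tz": 0, "rx": 0, "ry": 0, "rz": 0},
], grip_force=26)

```text
t: 8.45
ee_pos: [0.5533, -0.2479, 0.1157]
ee_rot: [0.706, -0.036, -0.706, -0.036]
ft_force: [0.3, 3.4, 2.0]
finger_gap: 0.0333
```

```bash
python3 st.py
```

```text
[ 0.5533 -0.2479  0.1157] yaw -5.799999999999997 down [ 1.e-04  3.e-04 -1.e+00] [0.31 3.43 1.97] [ 1.14 -0.11 -0.02] 0.0333
```

arm_command([
  {"fingers": 1, "tx": 0, "ty": 0.05, "tz": 0, "rx": 0, "ry": 0, "rz": 0},
  {"fingers": 1, "tx": 0, "ty": 0, "tz": 0, "rx": 0, "ry": 0, "rz": 0},
])

```text
t: 8.65
ee_pos: [0.5533, -0.2477, 0.1157]
ee_rot: [0.706, -0.036, -0.706, -0.036]
ft_force: [0.7, 2.2, 2.0]
finger_gap: 0.0332
```

```bash
python3 st.py
```

```text
[ 0.5533 -0.2477  0.1157] yaw -5.799999999999997 down [ 1.e-04 -4.e-04 -1.e+00] [0.69 2.2  1.99] [ 0.61 -0.09 -0.  ] 0.0332
```

arm_command([
  {"fingers": 1, "tx": 0, "ty": 0.05, "tz": 0, "rx": 0, "ry": 0, "rz": 0},
  {"fingers": 1, "tx": 0, "ty": 0, "tz": 0.1, "rx": 0, "ry": 0, "rz": 0},
  {"fingers": 1, "tx": 0, "ty": 0, "tz": 0.1, "rx": 0, "ry": 0, "rz": 0},
  {"fingers": 1, "tx": 0, "ty": 0, "tz": 0.2, "rx": 0, "ry": 0, "rz": 0},
  {"fingers": 1, "tx": 0, "ty": 0, "tz": 0.2, "rx": 0, "ry": 0, "rz": 0},
])

```text
t: 9.15
ee_pos: [0.553, -0.2471, 0.1215]
ee_rot: [-0.706, 0.036, 0.706, 0.036]
ft_force: [1.7, 0.3, -5.5]
finger_gap: 0.0333
```

```bash
python3 st.py
```

```text
[ 0.553  -0.2471  0.1215] yaw -5.810000000000002 down [-6.e-04  2.e-04 -1.e+00] [ 1.68  0.35 -5.52] [ 0.07 -0.2  -0.06] 0.0333
```

arm_command([
  {"fingers": 1, "tx": 0, "ty": 0, "tz": 0.3, "rx": 0, "ry": 0, "rz": 0},
  {"fingers": 1, "tx": 0, "ty": 0, "tz": 0.4, "rx": 0, "ry": 0, "rz": 0},
  {"fingers": 1, "tx": 0, "ty": 0, "tz": 0.6, "rx": 0, "ry": 0, "rz": 0},
  {"fingers": 1, "tx": 0, "ty": 0, "tz": 1, "rx": 0, "ry": 0, "rz": 0},
  {"fingers": 1, "tx": 0, "ty": 0, "tz": 1.2, "rx": 0, "ry": 0, "rz": 0},
  {"fingers": 1, "tx": 0, "ty": 0, "tz": 1.5, "rx": 0, "ry": 0, "rz": 0},
  {"fingers": 1, "tx": 0, "ty": 0, "tz": 1.5, "rx": 0, "ry": 0, "rz": 0},
  {"fingers": 1, "tx": 0, "ty": 0, "tz": 1.5, "rx": 0, "ry": 0, "rz": 0},
  {"fingers": 1, "tx": 0, "ty": 0, "tz": 1.2, "rx": 0, "ry": 0, "rz": 0},
  {"fingers": 1, "tx": 0, "ty": 0, "tz": 0.7, "rx": 0, "ry": 0, "rz": 0},
  {"fingers": 1, "tx": 0, "ty": 0, "tz": 0, "rx": 0, "ry": 0, "rz": 0},
])

```text
t: 10.25
ee_pos: [0.5535, -0.2472, 0.2218]
ee_rot: [0.707, -0.036, -0.706, -0.036]
ft_force: [0.2, 0.6, -1.0]
finger_gap: 0.0332
```

```bash
python3 st.py
python3 - <<'E'
from fit import *
# refine box with deck outline, side cam; separate weights
T=prep(get('top'));S=prep(get('side'))
w=lambda rs,k:[(a,b,k) for a,b in rs]
r=rect(0,0,.056,.088,.085)
well=w(rect(0,0,.02,.03,.085),1)
deck=rect(.059,0,.062,.088,.062); base=rect(.031,0,.118,.088,0)
seg=well+w(r,1)+w(deck[:3],.5)
for k,c in(('top',[T]),('side',[S]),('both',[T,S])):
    p,s=fit([.5534,.2151,-.025],seg,c,(.006,.006,.08)); print(k,(p[:2]*1000).round(1),np.degrees(p[2]).round(2),round(s))
o=telemetry.get_obs()
d=S[0]; a=proj(d,[o['ee_pos']-[0,0,.09]])[0].astype(int); b=proj(d,[[.553,.215,.085]])[0].astype(int)
P=[]
for c,pts in((a,None),(b,rect(0,0,.02,.03,.085)+r+deck)):
    k=6; im=cv2.resize(d['frame'][c[1]-45:c[1]+45,c[0]-50:c[0]+50,::-1],None,fx=k,fy=k,interpolation=cv2.INTER_CUBIC)
    im=np.clip(255*(im/255.)**.6,0,255).astype('uint8')
    if pts:
        for s in pts:
            q=((proj(d,W(p,list(s)))-c+[50,45]+.5)*k).astype(int); cv2.line(im,tuple(q[0].tolist()),tuple(q[1].tolist()),(0,0,255),1)
    P.append(im[:, 100:500])
cv2.imwrite('pics/c3.png',np.hstack(P))
E
```

```text
[ 0.5535 -0.2472  0.2218] yaw -5.799999999999997 down [ 1.5e-03 -7.0e-04 -1.0e+00] [ 0.19  0.57 -1.01] [ 0.04  0.09 -0.04] 0.0332
top [555.1 215.4] -5.42 729
side [553.5 214.9] 1.54 1127
both [553.4 215.2] -0.93 1793
```

View pics/c3.png

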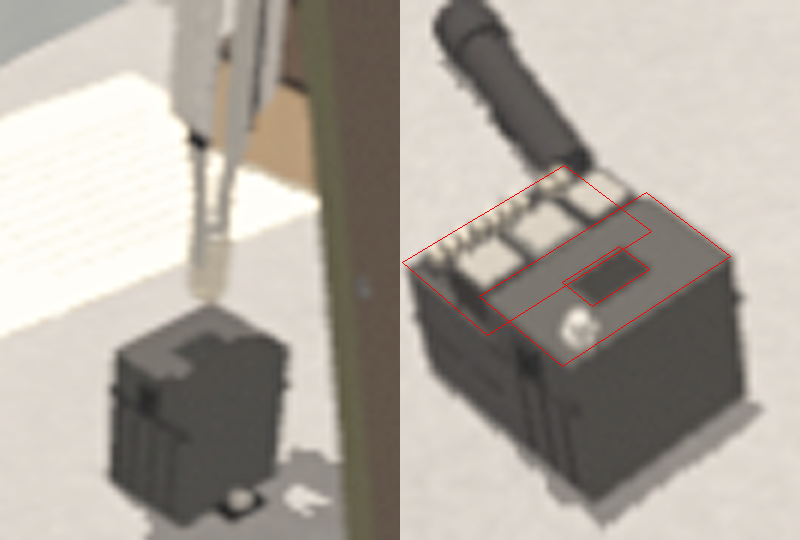

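```bash
cat > yaw.py <<'E'
from fit import *
T=prep(get('top'),1.0);S=prep(get('side'),1.0)
E={'front':((-.028,-.042,.085),(-.028,.042,.085)),'deckback':((.09,-.042,.062),(.09,.042,.062)),'well-':((-.01,-.014,.085),(-.01,.014,.085)),'well+':((.01,-.014,.085),(.01,.014,.085)),
'+yside':((-.027,.044,.085),(.025,.044,.085)),'-yside':((-.027,-.044,.085),(.025,-.044,.085)),'basef':((-.028,-.042,0),(-.028,.042,0)),'blockback':((.028,-.042,.085),(.028,.042,.085)),'wy-':((-.009,-.015,.085),(.009,-.015,.085)),'wy+':((-.009,.015,.085),(.009,.015,.085))}
for n,(a,b) in E.items():
    a,b=np.array(a),np.array(b); alongy=abs((b-a)[1])>abs((b-a)[0]); out=[]
    for c in(T,S):
        best=(0,)
        for off in np.arange(-.005,.0051,.00025):
            for yw in np.radians(np.arange(-8,8.1,.5)):
                p=[.5534+(off if alongy else 0),.2150+(0 if alongy else off),yw]
                s=score(p,[(a,b,1)],[c])
                if s>best[0]: best=(s,off*1000,np.degrees(yw))
        out.append(np.round(best,2).tolist())
    print(n,out)
E
python3 yaw.py
```

```text
front [[113.86, 1.0, -1.5], [100.44, -0.75, -2.0]]
deckback [[128.64, 2.75, -1.0], [211.87, -4.0, 5.5]]
well- [[47.12, -1.5, -1.5], [84.12, -1.25, -8.0]]
well+ [[58.43, 0.0, -1.0], [80.9, -1.75, -3.0]]
+yside [[126.68, 2.0, 0.0], [100.67, -3.0, 8.0]]
-yside [[100.57, -5.0, 4.0], [294.7, -0.5, -0.5]]
basef [[114.38, -1.25, -1.0], [147.69, -1.5, 0.5]]
blockback [[126.61, 5.0, 1.0], [223.81, 4.5, 0.0]]
wy- [[43.43, -0.5, 0.5], [76.62, -0.75, 1.0]]
wy+ [[57.34, 0.25, 0.5], [154.55, 3.25, 8.0]]
```

Left crop: the fuse is held in the jaws at (208,268), clear of the holder. Right crop: the box well is at about (607,276). Edge fits put the box at (0.5529, 0.2152) with a yaw of about -1.2°.

arm_command([
  {"fingers": 1, "tx": 0, "ty": 2, "tz": 0.2, "rx": 0, "ry": 0, "rz": 0.4},
  {"fingers": 1, "tx": 0, "ty": 4, "tz": 0.3, "rx": 0, "ry": 0, "rz": 0.4},
  {"fingers": 1, "tx": 0, "ty": 4, "tz": 0, "rx": 0, "ry": 0, "rz": 0.4},
  {"fingers": 1, "tx": 0, "ty": 4, "tz": 0, "rx": 0, "ry": 0, "rz": 0.4},
  {"fingers": 1, "tx": 0, "ty": 4, "tz": 0, "rx": 0, "ry": 0, "rz": 0.4},
  {"fingers": 1, "tx": 0, "ty": 4, "tz": 0, "rx": 0, "ry": 0, "rz": 0.4},
  {"fingers": 1, "tx": 0, "ty": 4, "tz": 0, "rx": 0, "ry": 0, "rz": 0.4},
  {"fingers": 1, "tx": 0, "ty": 4, "tz": 0, "rx": 0, "ry": 0, "rz": 0.4},
  {"fingers": 1, "tx": 0, "ty": 4, "tz": 0, "rx": 0, "ry": 0, "rz": 0.4},
  {"fingers": 1, "tx": 0, "ty": 4, "tz": 0, "rx": 0, "ry": 0, "rz": 0.4},
  {"fingers": 1, "tx": 0, "ty": 4, "tz": 0, "rx": 0, "ry": 0, "rz": 0.4},
  {"fingers": 1, "tx": 0, "ty": 3, "tz": 0, "rx": 0, "ry": 0, "rz": 0.2},
])

```text
t: 11.65
ee_pos: [0.5522, 0.2059, 0.2255]
ee_rot: [-0.707, 0.007, 0.707, 0.007]
ft_force: [1.0, -1.0, -0.7]
finger_gap: 0.0333
```

arm_command([
  {"fingers": 1, "tx": 0, "ty": 1.2, "tz": 0, "rx": 0, "ry": 0, "rz": 0},
  {"fingers": 1, "tx": 0, "ty": 0, "tz": 0, "rx": 0, "ry": 0, "rz": 0},
  {"fingers": 1, "tx": 0, "ty": 0, "tz": 0, "rx": 0, "ry": 0, "rz": 0},
  {"fingers": 1, "tx": 0, "ty": 0, "tz": 0, "rx": 0, "ry": 0, "rz": 0},
])

```text
t: 12.05
ee_pos: [0.5533, 0.2137, 0.2257]
ee_rot: [0.707, -0.008, -0.707, -0.008]
ft_force: [-0.1, -0.2, -1.5]
finger_gap: 0.0332
```

```bash
python3 st.py
```

```text
[0.5533 0.2137 0.2257] yaw -1.2800000000000011 down [ 1.e-04 -1.e-04 -1.e+00] [-0.14 -0.24 -1.46] [0.   0.04 0.02] 0.0332
```

arm_command([
  {"fingers": 1, "tx": -0.04, "ty": 0.15, "tz": -1, "rx": 0, "ry": 0, "rz": 0},
  {"fingers": 1, "tx": 0, "ty": 0, "tz": -1.5, "rx": 0, "ry": 0, "rz": 0},
  {"fingers": 1, "tx": 0, "ty": 0, "tz": -0.5, "rx": 0, "ry": 0, "rz": 0},
  {"fingers": 1, "tx": 0, "ty": 0, "tz": 0, "rx": 0, "ry": 0, "rz": 0},
  {"fingers": 1, "tx": 0, "ty": 0, "tz": 0, "rx": 0, "ry": 0, "rz": 0},
])

```text
t: 12.55
ee_pos: [0.553, 0.2162, 0.196]
ee_rot: [0.707, -0.007, -0.707, -0.008]
ft_force: [0.3, 0.9, -0.7]
finger_gap: 0.0333
```

```bash
python3 st.py
python3 - <<'E'
from fit import *
o=telemetry.get_obs();M=R.from_quat(o['ee_rot']).as_matrix();p=o['ee_pos']
pw=[.5529,.2152,np.radians(-1.2)]; P=[]
z=p[2]-.1037
fb=W([p[0],p[1],np.radians(-1.3)],[[a*.00675,b*.00575,z] for a,b in((-1,-1),(1,-1),(1,1),(-1,1))])
for n in('side','top'):
    d=get(n); c=proj(d,[[.553,.215,.1]])[0].astype(int); k=8
    im=cv2.resize(d['frame'][c[1]-35:c[1]+30,c[0]-25:c[0]+25,::-1],None,fx=k,fy=k,interpolation=cv2.INTER_CUBIC)
    im=np.clip(255*(im/255.)**.6,0,255).astype('uint8')
    for a,col in((W(pw,[s[0] for s in rect(0,0,.02,.03,.085)]),(0,0,255)),(fb,(0,255,0))):
        q=((proj(d,a)-c+[25,35]+.5)*k).astype(int); cv2.polylines(im,[q.reshape(-1,1,2)],True,col,1)
    P.append(im)
cv2.imwrite('pics/c4.png',np.hstack(P))
E
```

```text
[0.553  0.2162 0.196 ] yaw -1.2199999999999989 down [ 4.e-04  2.e-04 -1.e+00] [ 0.29  0.89 -0.68] [-0.01  0.01  0.01] 0.0333
```

View pics/c4.png

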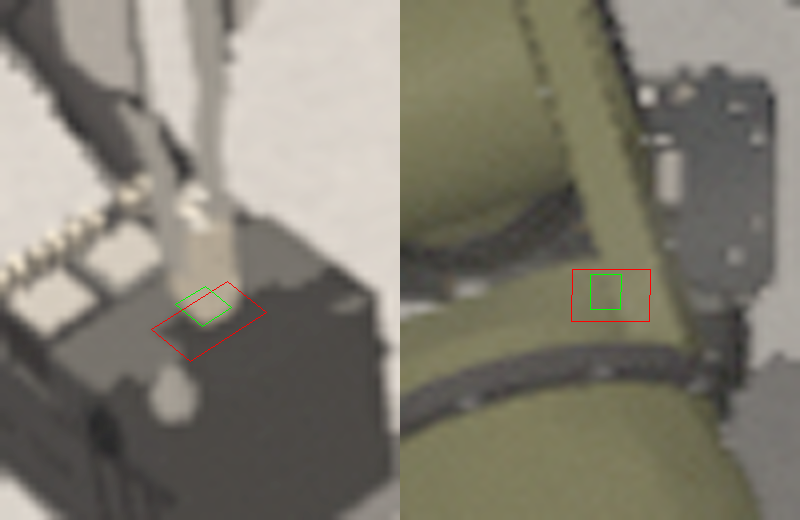

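The side view shows the fuse foot at (205,310), right over the well mouth (centre 209,322) and matching the prediction (green). I'll go in.

arm_command([
  {"fingers": 1, "tx": 0, "ty": -0.08, "tz": -0.5, "rx": 0, "ry": 0, "rz": 0},
  {"fingers": 1, "tx": 0, "ty": 0, "tz": -0.7, "rx": 0, "ry": 0, "rz": 0},
  {"fingers": 1, "tx": 0, "ty": 0, "tz": -0.7, "rx": 0, "ry": 0, "rz": 0},
  {"fingers": 1, "tx": 0, "ty": 0, "tz": -0.7, "rx": 0, "ry": 0, "rz": 0},
  {"fingers": 1, "tx": 0, "ty": 0, "tz": 0, "rx": 0, "ry": 0, "rz": 0},
])

```text
t: 13.15
ee_pos: [0.5524, 0.2155, 0.1682]
ee_rot: [-0.706, 0.008, 0.708, 0.007]
ft_force: [-0.1, -0.5, -1.1]
finger_gap: 0.0334
```

```bash
python3 st.py
```

```text
[0.5524 0.2155 0.1682] yaw -1.2000000000000028 down [-2.e-03 -6.e-04 -1.e+00] [-0.14 -0.53 -1.1 ] [ 0.1   0.07 -0.03] 0.0334
```

arm_command([
  {"fingers": 1, "tx": 0, "ty": 0, "tz": -0.7, "rx": 0, "ry": 0, "rz": 0},
  {"fingers": 1, "tx": 0, "ty": 0, "tz": -0.7, "rx": 0, "ry": 0, "rz": 0},
  {"fingers": 1, "tx": 0, "ty": 0, "tz": -0.7, "rx": 0, "ry": 0, "rz": 0},
  {"fingers": 1, "tx": 0, "ty": 0, "tz": -0.5, "rx": 0, "ry": 0, "rz": 0},
  {"fingers": 1, "tx": 0, "ty": 0, "tz": -0.3, "rx": 0, "ry": 0, "rz": 0},
  {"fingers": 1, "tx": 0, "ty": 0, "tz": 0, "rx": 0, "ry": 0, "rz": 0},
])

```text
t: 13.75
ee_pos: [0.5527, 0.2156, 0.1402]
ee_rot: [-0.707, 0.007, 0.707, 0.007]
ft_force: [0.1, -0.1, -1.0]
finger_gap: 0.033
```

```bash
python3 st.py
```

```text
[0.5527 0.2156 0.1402] yaw -1.2000000000000028 down [-6.e-04 -2.e-04 -1.e+00] [ 0.05 -0.1  -1.  ] [ 0.05 -0.02  0.04] 0.033
```

arm_command([
  {"fingers": 1, "tx": 0, "ty": 0, "tz": -0.2, "rx": 0, "ry": 0, "rz": 0},
  {"fingers": 1, "tx": 0, "ty": 0, "tz": -0.2, "rx": 0, "ry": 0, "rz": 0},
  {"fingers": 1, "tx": 0, "ty": 0, "tz": -0.2, "rx": 0, "ry": 0, "rz": 0},
  {"fingers": 1, "tx": 0, "ty": 0, "tz": -0.1, "rx": 0, "ry": 0, "rz": 0},
  {"fingers": 1, "tx": 0, "ty": 0, "tz": 0, "rx": 0, "ry": 0, "rz": 0},
])

```text
t: 14.25
ee_pos: [0.5528, 0.2156, 0.1335]
ee_rot: [-0.707, 0.007, 0.707, 0.007]
ft_force: [0.2, -0.3, -1.6]
finger_gap: 0.0333
```

arm_command([
  {"fingers": 1, "tx": 0, "ty": 0, "tz": -0.2, "rx": 0, "ry": 0, "rz": 0},
  {"fingers": 1, "tx": 0, "ty": 0, "tz": -0.1, "rx": 0, "ry": 0, "rz": 0},
  {"fingers": 1, "tx": 0, "ty": 0, "tz": 0, "rx": 0, "ry": 0, "rz": 0},
])

```text
t: 14.55
ee_pos: [0.5527, 0.2156, 0.1304]
ee_rot: [-0.707, 0.007, 0.707, 0.007]
ft_force: [-0.2, -0.4, -2.1]
finger_gap: 0.0335
```

```bash
python3 st.py
```

```text
[0.5527 0.2156 0.1304] yaw -1.2000000000000028 down [-3.e-04 -1.e-04 -1.e+00] [-0.19 -0.42 -2.08] [ 0.03 -0.01  0.04] 0.0335
```

arm_command([
  {"fingers": 1, "tx": 0, "ty": 0, "tz": -0.2, "rx": 0, "ry": 0, "rz": 0},
  {"fingers": 1, "tx": 0, "ty": 0, "tz": -0.1, "rx": 0, "ry": 0, "rz": 0},
  {"fingers": 1, "tx": 0, "ty": 0, "tz": 0, "rx": 0, "ry": 0, "rz": 0},
])

```text
t: 14.85
ee_pos: [0.5527, 0.2156, 0.1274]
ee_rot: [-0.707, 0.007, 0.707, 0.007]
ft_force: [0.3, 0.2, -0.8]
finger_gap: 0.0333
```

arm_command([
  {"fingers": 1, "tx": 0, "ty": 0, "tz": -0.15, "rx": 0, "ry": 0, "rz": 0},
  {"fingers": 1, "tx": 0, "ty": 0, "tz": -0.1, "rx": 0, "ry": 0, "rz": 0},
  {"fingers": 1, "tx": 0, "ty": 0, "tz": 0, "rx": 0, "ry": 0, "rz": 0},
])

```text
t: 15.15
ee_pos: [0.5528, 0.2156, 0.125]
ee_rot: [-0.707, 0.007, 0.707, 0.007]
ft_force: [0.4, 0.1, -0.9]
finger_gap: 0.0335
```

```bash
python3 st.py
```

```text
[0.5528 0.2156 0.125 ] yaw -1.2000000000000028 down [-3.e-04 -0.e+00 -1.e+00] [ 0.42  0.12 -0.85] [ 0.03  0.02 -0.06] 0.0335
```

Free in the socket so far. The leaves begin about 1 mm lower.

arm_command([
  {"fingers": 1, "tx": 0, "ty": 0, "tz": -0.1, "rx": 0, "ry": 0, "rz": 0},
  {"fingers": 1, "tx": 0, "ty": 0, "tz": -0.05, "rx": 0, "ry": 0, "rz": 0},
  {"fingers": 1, "tx": 0, "ty": 0, "tz": 0, "rx": 0, "ry": 0, "rz": 0},
])

```text
t: 15.45
ee_pos: [0.5528, 0.2156, 0.1237]
ee_rot: [0.707, -0.007, -0.707, -0.007]
ft_force: [-0.9, -0.5, 0.5]
finger_gap: 0.0332
```

arm_command([
  {"fingers": 1, "tx": 0, "ty": 0, "tz": -0.1, "rx": 0, "ry": 0, "rz": 0},
  {"fingers": 1, "tx": 0, "ty": 0, "tz": 0, "rx": 0, "ry": 0, "rz": 0},
])

```text
t: 15.65
ee_pos: [0.5529, 0.2157, 0.1229]
ee_rot: [0.707, -0.007, -0.707, -0.008]
ft_force: [-0.8, -0.1, 3.5]
finger_gap: 0.0333
```

arm_command([
  {"fingers": 1, "tx": 0, "ty": 0, "tz": -0.1, "rx": 0, "ry": 0, "rz": 0},
  {"fingers": 1, "tx": 0, "ty": 0, "tz": 0, "rx": 0, "ry": 0, "rz": 0},
])

```text
t: 15.85
ee_pos: [0.5531, 0.2157, 0.122]
ee_rot: [0.707, -0.007, -0.707, -0.008]
ft_force: [-0.9, -1.0, 5.1]
finger_gap: 0.0332
```

arm_command([
  {"fingers": 1, "tx": 0, "ty": 0, "tz": -0.1, "rx": 0, "ry": 0, "rz": 0},
  {"fingers": 1, "tx": 0, "ty": 0, "tz": -0.1, "rx": 0, "ry": 0, "rz": 0},
  {"fingers": 1, "tx": 0, "ty": 0, "tz": 0, "rx": 0, "ry": 0, "rz": 0},
])

```text
t: 16.15
ee_pos: [0.553, 0.2156, 0.1197]
ee_rot: [0.707, -0.007, -0.707, -0.007]
ft_force: [0.1, 0.5, 4.1]
finger_gap: 0.033
```

arm_command([
  {"fingers": 1, "tx": 0, "ty": 0, "tz": -0.1, "rx": 0, "ry": 0, "rz": 0},
  {"fingers": 1, "tx": 0, "ty": 0, "tz": -0.1, "rx": 0, "ry": 0, "rz": 0},
  {"fingers": 1, "tx": 0, "ty": 0, "tz": 0, "rx": 0, "ry": 0, "rz": 0},
])

```text
t: 16.45
ee_pos: [0.5528, 0.2156, 0.1175]
ee_rot: [-0.707, 0.007, 0.707, 0.007]
ft_force: [0.6, 0.3, 1.6]
finger_gap: 0.0334
```

arm_command([
  {"fingers": 1, "tx": 0, "ty": 0, "tz": -0.1, "rx": 0, "ry": 0, "rz": 0},
  {"fingers": 1, "tx": 0, "ty": 0, "tz": 0, "rx": 0, "ry": 0, "rz": 0},
])

```text
t: 16.65
ee_pos: [0.5528, 0.2156, 0.1165]
ee_rot: [-0.707, 0.007, 0.707, 0.007]
ft_force: [0.6, -0.9, 2.3]
finger_gap: 0.0329
```

Near home now. Half-millimetre steps from here.

arm_command([
  {"fingers": 1, "tx": 0, "ty": 0, "tz": -0.05, "rx": 0, "ry": 0, "rz": 0},
  {"fingers": 1, "tx": 0, "ty": 0, "tz": 0, "rx": 0, "ry": 0, "rz": 0},
])

```text
t: 16.85
ee_pos: [0.5528, 0.2156, 0.1161]
ee_rot: [-0.707, 0.007, 0.707, 0.007]
ft_force: [0.8, -0.5, 2.1]
finger_gap: 0.0336
```

arm_command([
  {"fingers": 1, "tx": 0, "ty": 0, "tz": -0.03, "rx": 0, "ry": 0, "rz": 0},
  {"fingers": 1, "tx": 0, "ty": 0, "tz": 0, "rx": 0, "ry": 0, "rz": 0},
])

```text
t: 17.05
ee_pos: [0.5528, 0.2156, 0.1158]
ee_rot: [-0.707, 0.007, 0.707, 0.007]
ft_force: [1.0, -0.9, 3.9]
finger_gap: 0.0336
```

arm_command([
  {"fingers": 1, "tx": 0, "ty": 0, "tz": -0.03, "rx": 0, "ry": 0, "rz": 0},
  {"fingers": 1, "tx": 0, "ty": 0, "tz": 0, "rx": 0, "ry": 0, "rz": 0},
])

```text
t: 17.25
ee_pos: [0.5528, 0.2156, 0.1156]
ee_rot: [0.707, -0.007, -0.707, -0.007]
ft_force: [0.4, -0.2, 3.6]
finger_gap: 0.0335
```

arm_command([
  {"fingers": 1, "tx": 0, "ty": 0, "tz": -0.03, "rx": 0, "ry": 0, "rz": 0},
  {"fingers": 1, "tx": 0, "ty": 0, "tz": 0, "rx": 0, "ry": 0, "rz": 0},
])

```text
t: 17.45
ee_pos: [0.5529, 0.2156, 0.1156]
ee_rot: [0.707, -0.007, -0.707, -0.007]
ft_force: [-0.2, -1.6, 6.9]
finger_gap: 0.0336
```

arm_command([
  {"fingers": 1, "tx": 0, "ty": 0, "tz": -0.03, "rx": 0, "ry": 0, "rz": 0},
  {"fingers": 1, "tx": 0, "ty": 0, "tz": 0, "rx": 0, "ry": 0, "rz": 0},
])

```text
t: 17.65
ee_pos: [0.553, 0.2156, 0.1155]
ee_rot: [0.707, -0.007, -0.707, -0.007]
ft_force: [-1.5, -0.9, 8.3]
finger_gap: 0.0333
```

arm_command([
  {"fingers": 1, "tx": 0, "ty": 0, "tz": -0.03, "rx": 0, "ry": 0, "rz": 0},
  {"fingers": 1, "tx": 0, "ty": 0, "tz": 0, "rx": 0, "ry": 0, "rz": 0},
])

```text
t: 17.85
ee_pos: [0.553, 0.2156, 0.1155]
ee_rot: [0.707, -0.007, -0.707, -0.007]
ft_force: [-1.7, -1.7, 11.3]
finger_gap: 0.0336
```

```bash
python3 st.py
```

```text
[0.553  0.2156 0.1155] yaw -1.2000000000000028 down [ 9.e-04  2.e-04 -1.e+00] [-1.68 -1.71 11.34] [-0.43  0.51  0.02] 0.0336
```

arm_command([
  {"fingers": 1, "tx": 0, "ty": 0, "tz": 0, "rx": 0, "ry": 0, "rz": 0},
  {"fingers": 1, "tx": 0, "ty": 0, "tz": 0, "rx": 0, "ry": 0, "rz": 0},
])

```text
t: 18.05
ee_pos: [0.553, 0.2156, 0.1155]
ee_rot: [0.707, -0.007, -0.707, -0.007]
ft_force: [-1.1, -1.1, 11.3]
finger_gap: 0.0331
```

arm_command([
  {"fingers": 1, "tx": 0, "ty": 0, "tz": 0, "rx": 0, "ry": 0, "rz": 0},
  {"fingers": 1, "tx": 0, "ty": 0, "tz": 0, "rx": 0, "ry": 0, "rz": 0},
])

```text
t: 18.25
ee_pos: [0.553, 0.2156, 0.1155]
ee_rot: [0.707, -0.007, -0.707, -0.007]
ft_force: [-2.2, -1.8, 10.8]
finger_gap: 0.0333
```

About 12 N was held at the bottom, at the same height as the home position in the holder. Opening part way and withdrawing.

arm_command([
  {"fingers": 0.624, "tx": 0, "ty": 0, "tz": 0, "rx": 0, "ry": 0, "rz": 0},
  {"fingers": 0.624, "tx": 0, "ty": 0, "tz": 0, "rx": 0, "ry": 0, "rz": 0},
  {"fingers": 0.624, "tx": 0, "ty": 0, "tz": 0.1, "rx": 0, "ry": 0, "rz": 0},
  {"fingers": 0.624, "tx": 0, "ty": 0, "tz": 0, "rx": 0, "ry": 0, "rz": 0},
])

```text
t: 18.65
ee_pos: [0.5526, 0.2156, 0.1153]
ee_rot: [-0.707, 0.007, 0.707, 0.007]
ft_force: [0.8, -0.3, -0.7]
finger_gap: 0.0355
```

```bash
python3 st.py
```

```text
[0.5526 0.2156 0.1153] yaw -1.2000000000000028 down [-7.e-04 -1.e-04 -1.e+00] [ 0.82 -0.28 -0.7 ] [0.05 0.03 0.06] 0.0355
```

arm_command([
  {"fingers": 0.624, "tx": 0, "ty": 0, "tz": 0.3, "rx": 0, "ry": 0, "rz": 0},
  {"fingers": 0.624, "tx": 0, "ty": 0, "tz": 0.3, "rx": 0, "ry": 0, "rz": 0},
  {"fingers": 0.624, "tx": 0, "ty": 0, "tz": 0.3, "rx": 0, "ry": 0, "rz": 0},
  {"fingers": 0.624, "tx": 0, "ty": 0, "tz": 0, "rx": 0, "ry": 0, "rz": 0},
])

```text
t: 19.05
ee_pos: [0.553, 0.2157, 0.1252]
ee_rot: [0.707, -0.007, -0.707, -0.008]
ft_force: [-0.8, -0.3, -1.0]
finger_gap: 0.0356
```

```bash
python3 st.py
```

```text
[0.553  0.2157 0.1252] yaw -1.2000000000000028 down [ 8.e-04  3.e-04 -1.e+00] [-0.82 -0.27 -1.  ] [0.01 0.04 0.04] 0.0356
```

arm_command([
  {"fingers": 0.624, "tx": 0, "ty": 0, "tz": 0.5, "rx": 0, "ry": 0, "rz": 0},
  {"fingers": 0.624, "tx": 0, "ty": 0, "tz": 1, "rx": 0, "ry": 0, "rz": 0},
  {"fingers": 0.624, "tx": 0, "ty": 0, "tz": 1.5, "rx": 0, "ry": 0, "rz": 0},
  {"fingers": 0.624, "tx": 0, "ty": 0, "tz": 1.5, "rx": 0, "ry": 0, "rz": 0},
  {"fingers": 0.624, "tx": 0, "ty": 0, "tz": 1.5, "rx": 0, "ry": 0, "rz": 0},
  {"fingers": 0.624, "tx": 0, "ty": 0, "tz": 1.5, "rx": 0, "ry": 0, "rz": 0},
  {"fingers": 0.624, "tx": 0, "ty": 0, "tz": 1.3, "rx": 0, "ry": 0, "rz": 0},
  {"fingers": 0.624, "tx": 0, "ty": 0, "tz": 0, "rx": 0, "ry": 0, "rz": 0},
])

```text
t: 19.85
ee_pos: [0.5534, 0.2158, 0.215]
ee_rot: [0.708, -0.007, -0.706, -0.008]
ft_force: [1.8, -0.4, -0.3]
finger_gap: 0.0356
```

```bash
python3 st.py
```

```text
[0.5534 0.2158 0.215 ] yaw -1.2000000000000028 down [ 0.0032  0.0011 -1.    ] [ 1.76 -0.37 -0.25] [ 0.06 -0.01 -0.03] 0.0356
```

arm_command([
  {"fingers": 0.624, "tx": -0.2, "ty": -1.5, "tz": 0, "rx": 0, "ry": 0, "rz": 0.5},
  {"fingers": 0.624, "tx": -0.5, "ty": -3, "tz": 0, "rx": 0, "ry": 0, "rz": 0.7},
  {"fingers": 0.624, "tx": -0.5, "ty": -3, "tz": 0, "rx": 0, "ry": 0, "rz": 0.7},
  {"fingers": 0.624, "tx": -0.5, "ty": -3, "tz": 0, "rx": 0, "ry": 0, "rz": 0.7},
  {"fingers": 0.624, "tx": -0.5, "ty": -3, "tz": 0, "rx": 0, "ry": 0, "rz": 0.7},
  {"fingers": 0.624, "tx": -0.5, "ty": -3, "tz": 0, "rx": 0, "ry": 0, "rz": 0.7},
  {"fingers": 0.624, "tx": -0.4, "ty": -3, "tz": 0, "rx": 0, "ry": 0, "rz": 0.7},
  {"fingers": 0.624, "tx": -0.25, "ty": -2.2, "tz": -1, "rx": 0, "ry": 0, "rz": 0.42},
  {"fingers": 0.624, "tx": 0, "ty": 0, "tz": -2, "rx": 0, "ry": 0, "rz": 0},
  {"fingers": 0.624, "tx": 0, "ty": 0, "tz": 0, "rx": 0, "ry": 0, "rz": 0},
  {"fingers": 0.624, "tx": 0, "ty": 0, "tz": 0, "rx": 0, "ry": 0, "rz": 0},
  {"fingers": 0.624, "tx": 0, "ty": 0, "tz": 0, "rx": 0, "ry": 0, "rz": 0},
])

```text
t: 21.05
ee_pos: [0.5197, -0.001, 0.1834]
ee_rot: [0.707, 0.024, -0.706, 0.024]
ft_force: [0.1, 0.7, -0.1]
finger_gap: 0.0354
```

```bash
python3 st.py
python3 - <<'E'
from fit import *
o=telemetry.get_obs();M=R.from_quat(o['ee_rot']).as_matrix();p=o['ee_pos']
O=p+M[:,0]*.0817;y=-M[:,1];xx=np.cross(y,-M[:,0])
pts=[O+s*y*.0133+xx*e*.005 for s,e in((-1,-1),(-1,1),(1,1),(1,-1))]
pw=[.5202,-.0017,np.radians(3.8)];P=[]
for n,cc,bx,k in(('side',[.52,-.002,.08],(32,40),7),('side',[.553,.215,.085],(25,40),7)):
    d=get(n); c=proj(d,[cc])[0].astype(int)
    im=cv2.resize(d['frame'][c[1]-bx[1]:c[1]+bx[1],c[0]-bx[0]:c[0]+bx[0],::-1],None,fx=k,fy=k,interpolation=cv2.INTER_CUBIC)
    im=np.clip(255*(im/255.)**.6,0,255).astype('uint8')
    if bx[0]==32:
      for a,col in((W(pw,[s[0] for s in rect(0,0,.012,.04,.06)]),(0,0,255)),(W(pw,[s[0] for s in rect(0,0,.076,.11,.06)]),(255,0,0)),(np.array(pts),(0,255,0))):
        q=((proj(d,a)-c+bx+.5)*k).astype(int); cv2.polylines(im,[q.reshape(-1,1,2)],True,col,1)
    P.append(im)
cv2.imwrite('pics/c5.png',np.hstack(P))
E
```

```text
[ 0.5197 -0.001   0.1834] yaw 3.950000000000003 down [ 9.e-04 -0.e+00 -1.e+00] [ 0.14  0.73 -0.08] [ 0.06  0.04 -0.  ] 0.0354
```

View pics/c5.png

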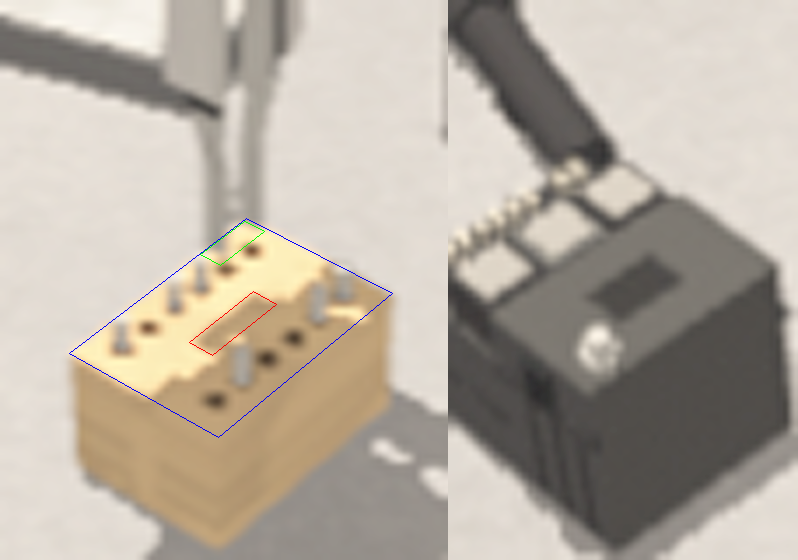

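The side view shows the jaw tips at (215,245) and (250,225), matching the prediction. The slot is at (233,323) on its fit, and nothing is sticking up out of the box well at (635,288). Lowering towards the slot.

arm_command([
  {"fingers": 0.624, "tx": 0.02, "ty": -0.08, "tz": -1, "rx": 0, "ry": 0, "rz": 0},
  {"fingers": 0.624, "tx": 0, "ty": 0, "tz": -1.5, "rx": 0, "ry": 0, "rz": 0},
  {"fingers": 0.624, "tx": 0, "ty": 0, "tz": -1, "rx": 0, "ry": 0, "rz": 0},
  {"fingers": 0.624, "tx": 0, "ty": 0, "tz": -0.3, "rx": 0, "ry": 0, "rz": 0},
  {"fingers": 0.624, "tx": 0, "ty": 0, "tz": 0, "rx": 0, "ry": 0, "rz": 0},
  {"fingers": 0.624, "tx": 0, "ty": 0, "tz": 0, "rx": 0, "ry": 0, "rz": 0},
])

```text
t: 21.75
ee_pos: [0.5198, -0.0022, 0.1451]
ee_rot: [0.707, 0.024, -0.706, 0.024]
ft_force: [-1.3, -0.3, -0.2]
finger_gap: 0.0356
```

```bash
python3 st.py
```

```text
[ 0.5198 -0.0022  0.1451] yaw 3.9200000000000017 down [ 7.e-04 -0.e+00 -1.e+00] [-1.33 -0.26 -0.24] [ 0.02 -0.01  0.05] 0.0356
```

arm_command([
  {"fingers": 0.624, "tx": 0.01, "ty": 0, "tz": -0.15, "rx": 0, "ry": 0, "rz": 0},
  {"fingers": 0.624, "tx": 0, "ty": 0, "tz": -0.15, "rx": 0, "ry": 0, "rz": 0},
  {"fingers": 0.624, "tx": 0, "ty": 0, "tz": 0, "rx": 0, "ry": 0, "rz": 0},
])

```text
t: 22.05
ee_pos: [0.5196, -0.0022, 0.1416]
ee_rot: [-0.707, -0.024, 0.707, -0.024]
ft_force: [0.0, 0.4, -0.9]
finger_gap: 0.0354
```

arm_command([
  {"fingers": 0.624, "tx": 0, "ty": 0, "tz": -0.15, "rx": 0, "ry": 0, "rz": 0},
  {"fingers": 0.624, "tx": 0, "ty": 0, "tz": -0.15, "rx": 0, "ry": 0, "rz": 0},
  {"fingers": 0.624, "tx": 0, "ty": 0, "tz": 0, "rx": 0, "ry": 0, "rz": 0},
])

```text
t: 22.35
ee_pos: [0.5195, -0.0022, 0.1384]
ee_rot: [-0.707, -0.024, 0.707, -0.024]
ft_force: [-0.6, -0.4, -1.3]
finger_gap: 0.0355
```

```bash
python3 st.py
```

```text
[ 0.5195 -0.0022  0.1384] yaw 3.9200000000000017 down [-3.e-04  1.e-04 -1.e+00] [-0.57 -0.43 -1.32] [0.   0.04 0.06] 0.0355
```

arm_command([
  {"fingers": 0.624, "tx": 0.02, "ty": 0, "tz": -0.3, "rx": 0, "ry": 0, "rz": 0},
  {"fingers": 0.624, "tx": 0, "ty": 0, "tz": -0.4, "rx": 0, "ry": 0, "rz": 0},
  {"fingers": 0.624, "tx": 0, "ty": 0, "tz": -0.4, "rx": 0, "ry": 0, "rz": 0},
  {"fingers": 0.624, "tx": 0, "ty": 0, "tz": -0.4, "rx": 0, "ry": 0, "rz": 0},
  {"fingers": 0.624, "tx": 0, "ty": 0, "tz": 0, "rx": 0, "ry": 0, "rz": 0},
])

```text
t: 22.85
ee_pos: [0.5195, -0.0022, 0.1229]
ee_rot: [-0.706, -0.024, 0.707, -0.024]
ft_force: [0.1, -0.8, -0.6]
finger_gap: 0.0354
```

```bash
python3 st.py
```

```text
[ 0.5195 -0.0022  0.1229] yaw 3.9200000000000017 down [-1.1e-03  1.0e-04 -1.0e+00] [ 0.11 -0.75 -0.57] [ 0.01 -0.    0.01] 0.0354
```

arm_command([
  {"fingers": 0.624, "tx": 0, "ty": 0, "tz": -0.5, "rx": 0, "ry": 0, "rz": 0},
  {"fingers": 0.624, "tx": 0, "ty": 0, "tz": -0.5, "rx": 0, "ry": 0, "rz": 0},
  {"fingers": 0.624, "tx": 0, "ty": 0, "tz": -0.5, "rx": 0, "ry": 0, "rz": 0},
  {"fingers": 0.624, "tx": 0, "ty": 0, "tz": -0.5, "rx": 0, "ry": 0, "rz": 0},
  {"fingers": 0.624, "tx": 0, "ty": 0, "tz": -0.3, "rx": 0, "ry": 0, "rz": 0},
  {"fingers": 0.624, "tx": 0, "ty": 0, "tz": 0, "rx": 0, "ry": 0, "rz": 0},
])

```text
t: 23.45
ee_pos: [0.5196, -0.0022, 0.1001]
ee_rot: [-0.706, -0.024, 0.707, -0.024]
ft_force: [-0.2, 0.2, -0.1]
finger_gap: 0.0354
```

```bash
python3 st.py
```

```text
[ 0.5196 -0.0022  0.1001] yaw 3.9200000000000017 down [-8.e-04  1.e-04 -1.e+00] [-0.2   0.21 -0.14] [0.03 0.02 0.03] 0.0354
```

arm_command([
  {"fingers": 0.624, "tx": 0, "ty": 0, "tz": -0.3, "rx": 0, "ry": 0, "rz": 0},
  {"fingers": 0.624, "tx": 0, "ty": 0, "tz": -0.2, "rx": 0, "ry": 0, "rz": 0},
  {"fingers": 0.624, "tx": 0, "ty": 0, "tz": -0.15, "rx": 0, "ry": 0, "rz": 0},
  {"fingers": 0.624, "tx": 0, "ty": 0, "tz": 0, "rx": 0, "ry": 0, "rz": 0},
  {"fingers": 0.624, "tx": 0, "ty": 0, "tz": 0, "rx": 0, "ry": 0, "rz": 0},
])

```text
t: 23.95
ee_pos: [0.5199, -0.0022, 0.0942]
ee_rot: [0.707, 0.024, -0.707, 0.024]
ft_force: [0.6, -0.4, -0.5]
finger_gap: 0.0356
```

arm_command([
  {"fingers": 0.624, "tx": 0, "ty": 0, "tz": -0.1, "rx": 0, "ry": 0, "rz": 0},
  {"fingers": 0.624, "tx": 0, "ty": 0, "tz": 0, "rx": 0, "ry": 0, "rz": 0},
])

```text
t: 24.15
ee_pos: [0.5198, -0.0022, 0.0931]
ee_rot: [-0.707, -0.024, 0.707, -0.024]
ft_force: [0.6, 0.7, -0.7]
finger_gap: 0.0353
```

arm_command([
  {"fingers": 0.624, "tx": 0, "ty": 0, "tz": -0.08, "rx": 0, "ry": 0, "rz": 0},
  {"fingers": 0.624, "tx": 0, "ty": 0, "tz": 0, "rx": 0, "ry": 0, "rz": 0},
])

```text
t: 24.35
ee_pos: [0.5198, -0.0022, 0.0923]
ee_rot: [-0.707, -0.024, 0.707, -0.024]
ft_force: [0.2, -0.0, 0.4]
finger_gap: 0.0352
```

arm_command([
  {"fingers": 0.624, "tx": 0, "ty": 0, "tz": -0.06, "rx": 0, "ry": 0, "rz": 0},
  {"fingers": 0.624, "tx": 0, "ty": 0, "tz": 0, "rx": 0, "ry": 0, "rz": 0},
])

```text
t: 24.55
ee_pos: [0.5198, -0.0022, 0.0917]
ee_rot: [-0.707, -0.024, 0.707, -0.024]
ft_force: [0.1, -0.1, -0.6]
finger_gap: 0.0353
```

arm_command([
  {"fingers": 0.624, "tx": 0, "ty": 0, "tz": -0.06, "rx": 0, "ry": 0, "rz": 0},
  {"fingers": 0.624, "tx": 0, "ty": 0, "tz": 0, "rx": 0, "ry": 0, "rz": 0},
])

```text
t: 24.75
ee_pos: [0.5198, -0.0022, 0.0911]
ee_rot: [-0.707, -0.024, 0.707, -0.024]
ft_force: [-0.3, 0.1, -0.4]
finger_gap: 0.0356
```

arm_command([
  {"fingers": 0.624, "tx": 0, "ty": 0, "tz": -0.05, "rx": 0, "ry": 0, "rz": 0},
  {"fingers": 0.624, "tx": 0, "ty": 0, "tz": 0, "rx": 0, "ry": 0, "rz": 0},
])

```text
t: 24.95
ee_pos: [0.5198, -0.0022, 0.0906]
ee_rot: [-0.707, -0.024, 0.707, -0.024]
ft_force: [0.5, 0.7, -0.5]
finger_gap: 0.0352
```

arm_command([
  {"fingers": 0.624, "tx": 0, "ty": 0, "tz": -0.06, "rx": 0, "ry": 0, "rz": 0},
  {"fingers": 0.624, "tx": 0, "ty": 0, "tz": 0, "rx": 0, "ry": 0, "rz": 0},
])

```text
t: 25.15
ee_pos: [0.52, -0.0022, 0.0902]
ee_rot: [0.707, 0.024, -0.707, 0.024]
ft_force: [0.8, -0.5, 0.5]
finger_gap: 0.0352
```

arm_command([
  {"fingers": 0.624, "tx": 0, "ty": 0, "tz": -0.06, "rx": 0, "ry": 0, "rz": 0},
  {"fingers": 0.624, "tx": 0, "ty": 0, "tz": 0, "rx": 0, "ry": 0, "rz": 0},
])

```text
t: 25.35
ee_pos: [0.5199, -0.0022, 0.0896]
ee_rot: [0.707, 0.024, -0.707, 0.024]
ft_force: [-0.4, -0.9, 2.1]
finger_gap: 0.0353
```

Floor contact (force has risen about 2.5 N). Opening slowly, then wide.

arm_command([
  {"fingers": 0.6, "tx": 0, "ty": 0, "tz": 0, "rx": 0, "ry": 0, "rz": 0},
  {"fingers": 0.58, "tx": 0, "ty": 0, "tz": 0, "rx": 0, "ry": 0, "rz": 0},
  {"fingers": 0.55, "tx": 0, "ty": 0, "tz": 0, "rx": 0, "ry": 0, "rz": 0},
  {"fingers": 0.4, "tx": 0, "ty": 0, "tz": 0, "rx": 0, "ry": 0, "rz": 0},
  {"fingers": 0.1, "tx": 0, "ty": 0, "tz": 0, "rx": 0, "ry": 0, "rz": 0},
  {"fingers": 0, "tx": 0, "ty": 0, "tz": 0, "rx": 0, "ry": 0, "rz": 0},
  {"fingers": 0, "tx": 0, "ty": 0, "tz": 0, "rx": 0, "ry": 0, "rz": 0},
  {"fingers": 0, "tx": 0, "ty": 0, "tz": 0, "rx": 0, "ry": 0, "rz": 0},
])

```text
t: 26.15
ee_pos: [0.5198, -0.0022, 0.0894]
ee_rot: [-0.707, -0.024, 0.707, -0.024]
ft_force: [-0.3, 0.2, -0.3]
finger_gap: 0.0788
```

```bash
python3 st.py
```

```text
[ 0.5198 -0.0022  0.0894] yaw 3.9200000000000017 down [-1.e-04  0.e+00 -1.e+00] [-0.29  0.25 -0.31] [ 0.04 -0.02  0.04] 0.0788
```

arm_command([
  {"fingers": 0, "tx": 0, "ty": 0, "tz": 1, "rx": 0, "ry": 0, "rz": 0},
  {"fingers": 0, "tx": 0, "ty": 0, "tz": 2, "rx": 0, "ry": 0, "rz": 0},
  {"fingers": 0, "tx": 0, "ty": 0, "tz": 3, "rx": 0, "ry": 0, "rz": 0},
  {"fingers": 0, "tx": 0, "ty": 0, "tz": 4, "rx": 0, "ry": 0, "rz": 0},
  {"fingers": 0, "tx": 0, "ty": 0, "tz": 4, "rx": 0, "ry": 0, "rz": 0},
  {"fingers": 0, "tx": 0, "ty": 0, "tz": 2, "rx": 0, "ry": 0, "rz": 0},
  {"fingers": 0, "tx": -2, "ty": -3, "tz": 0, "rx": 0, "ry": 0, "rz": 0},
  {"fingers": 0, "tx": -3, "ty": -4, "tz": 0, "rx": 0, "ry": 0, "rz": 0},
  {"fingers": 0, "tx": -3, "ty": -4, "tz": 0, "rx": 0, "ry": 0, "rz": 0},
  {"fingers": 0, "tx": -3, "ty": -4, "tz": 0, "rx": 0, "ry": 0, "rz": 0},
  {"fingers": 0, "tx": -2, "ty": -3, "tz": 0, "rx": 0, "ry": 0, "rz": 0},
  {"fingers": 0, "tx": 0, "ty": 0, "tz": 0, "rx": 0, "ry": 0, "rz": 0},
])

```text
t: 27.35
ee_pos: [0.388, -0.1847, 0.2504]
ee_rot: [0.707, 0.022, -0.706, 0.023]
ft_force: [0.8, 0.7, -0.0]
finger_gap: 0.0941
```

```bash
python3 st.py
python3 - <<'E'
from fit import *
P=[]
for n,cc,bx,k in(('top',[.553,.215,.085],(18,25),8),('side',[.52,-.002,.1],(25,25),8)):
    d=get(n); c=proj(d,[cc])[0].astype(int)
    im=cv2.resize(d['frame'][c[1]-25:c[1]+25,c[0]-bx[0]:c[0]+bx[0],::-1],None,fx=k,fy=k,interpolation=cv2.INTER_CUBIC)
    P.append(np.clip(255*(im/255.)**.5,0,255).astype('uint8'))
cv2.imwrite('pics/c6.png',np.hstack(P))
E
```

```text
[ 0.388  -0.1847  0.2504] yaw 3.6899999999999977 down [ 8.0e-04 -1.1e-03 -1.0e+00] [ 0.82  0.71 -0.  ] [0.01 0.03 0.01] 0.0941
```

View pics/c6.png

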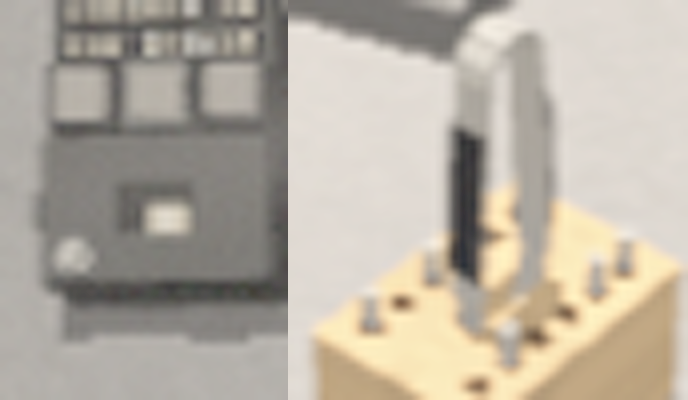

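The top view shows the fuse deep in the box well at crop (168,218). The side view shows the tongs upright in the slot, with the bow at (505,30). Handing in.

```bash
python3 -c "
from workcell import arm; print(arm.job_done())"
```

```text
the job is handed in; nothing more can be done
None
```

The spare fuse is home in the fuse box, the tongs are back upright in the tool block's slot, and the job is handed in at about 27 s. No check failed outright, though two small differences are noted below.

- **Pulling the fuse:** I picked up the tongs and drew the fuse out of the spare holder with a 26 N squeeze. The pull measured about 5 N, as expected.
- **Seating it:** The wrist force held at about 11 N for 0.4 s, about 12 N on the fuse with the tongs' weight added. It bottomed at a gripper height of 0.1155 m, against 0.1157 m when it was home in the holder.
- **Returning the tongs:** I lowered them into the slot until they touched the floor, then opened the gripper and moved clear.

**Final pictures:** The top view shows the fuse deep in the box well, and the side view shows the tongs standing upright in the slot. The last pictures were crops of the box and the tool block, so I did not check each of the other bench items again. The arm stayed clear of them and I saw no unexpected forces.

**Small differences:**
- The single-camera fits for the box angle ranged from about -5° to +1.5°. I used -1.2°, and the fuse went in without resistance until it reached the contact leaves.
- On return, the tongs met the slot floor 1 to 2 mm lower than the gripper height at pick-up. They had probably slid up slightly in the pads during the press.

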